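# Cover the drill-bit tub and close its carton

### The job

Pull the yellow cover out from under the low rack and gently set it on the blue drill-bit tub inside the carton, seated level on the rim (either way round), without dropping it on. Then close the carton: fold the short flap down flat first, and then the long flap over it. Leave the other things on the bench where they are.

Things in the scene. Friction and masses are not known exactly. Their poses are not given: they have to be found in the camera images.
- cover: Loose yellow cover, 0.25 to 0.4 kg. Origin: centre of its underside, z up. Grey locating block below, 132 (x) x 92 (y) x 8 mm, under a plate 160 (x) x 110 (y) x 5 mm (8 to 13 mm up). It starts flat on the bench under the rack's deck, about 55 mm of its -x end sticking out. Seated: the block is inside the tub (5 mm clearance all round), the plate on the rim, the origin 8 mm below the rim.
- cover_grip (a point): Top centre of the cover's solid black grip bar in the middle of the plate: 50 mm long (cover's x), 10 mm thick (y), from 13 to 43 mm above the cover's origin. Under the deck at the start, out of reach until the cover is pulled out. Plenty of finger room around it in the carton.
- cover_strip (a point): Top centre of the upright yellow label strip along the cover's -x edge: 90 mm wide (y), 8 mm thick (x), centred 76 mm from the cover's middle, from 13 to 43 mm above the cover's origin. It sticks out of the rack at the start. In the carton only 11 mm remain between it and the carton's wall: no room for a finger.
- rack: Low fixed bench rack. Origin: on the bench under its centre; its open front faces its own -x. Wooden deck 120 (x) x 166 (y) mm, underside 60 and top 68 mm above the bench, front edge at x = -60 mm; walls at both sides (150 mm apart) and the back. The cover starts with its centre at about x = -37 mm and must move about 110 mm towards -x to be clear of the deck.
- carton: Fixed open cardboard carton, outside 190 (x) x 142 (y) x 112 (z) mm, walls 4 mm. Origin: on the bench under its centre. The short flap is hinged on its +y wall, the long flap on its -y wall.
- tub_rim (a point): Centre of the mouth of the blue tub, at rim height (64 mm above the bench), axes as the carton's. The tub is fixed in the carton; outside 160 (x) x 110 (y) x 60 mm, walls 4 mm; the carton's walls rise 48 mm above the rim.
- short_hinge (a point): Middle of the short flap's hinge line (which runs along the carton's x), at the top of the +y wall, 114 mm above the bench; axes as the carton's.
- long_hinge (a point): Middle of the long flap's hinge line (along the carton's x), at the top of the -y wall, 119 mm above the bench; axes as the carton's.
- short_flap (a joint): Short cardboard flap, 186 mm long, 60 mm from hinge to free edge, 4 mm thick. rad: 0 = folded down level over the carton, 1.57 = upright, larger = leaning outwards (to the carton's +y). Starts at 1.65 to 1.95. Its stiff crease (0.03 N m) keeps it where it is left; it stops at 0.
- long_flap (a joint): Long cardboard flap with a strip of white paper tape, 186 mm long, 85 mm from hinge to free edge, 4 mm thick. rad: 0 = folded down level, 1.57 = upright, larger = leaning outwards (to the carton's -y). Starts at 1.65 to 1.95. Its stiff crease (0.04 N m) keeps it where it is left; it stops at 0.
- deck_bin: small open blue plastic bin of drill bits, 70 x 120 x 50 mm, standing loose on the rack's deck; origin under its centre. Bystander.
- oil_bottle: red bottle with black cap, 56 mm wide, 150 tall; origin under its centre. Bystander.
- jar: glass jar with steel cap, 70 mm wide, 85 tall; origin under its centre. Bystander.
- blue_bin: open blue bin of drill bits, 90 x 100 x 55 mm, on the bench; origin under its centre. Bystander.
- screwdriver: orange-handled screwdriver, 200 mm long, lying on the bench, along its x. Bystander.
- wrench: steel wrench, 180 mm long, lying on the bench, along its x. Bystander.
- hammer: hammer, 260 mm long, lying on the bench, along its x. Bystander.

How it is judged:
By the outcome, as a careful person would: the job done as asked, in the order asked, and still so for the second after the job is handed in, with the robot touching nothing.
It also fails if it takes over 64 s, if anything falls off the work surface, if the arm or the gripper's body presses on something with over 40 N, if the wrist force passes 120 N, or if a joint passes its speed limit or range.

### The arm

A 6-joint arm with a two-finger parallel gripper is mounted at the origin on the work surface. World frame = base frame: x ahead of the robot, y to its left, z up, the work surface at z = 0. Lengths are in m, angles in rad, forces in N, time in s.
With the tool pointing down it reaches from about 0.375 to 0.975 m from the base axis. Payload 3.8 kg.
Tool frame: the origin (TCP) lies midway between the tips of the shut fingers; the grasp point (between the pads) lies 19 mm behind it; z points along the fingers, y is the line along which they close (so a half turn about z gives the same grasp; the last joint's range is limited). The gripper opens to 85 mm and grips with 20 to 120 N. Pads are 22 mm wide; open, the fingers measure 114 mm over their backs; the gripper's body (76 mm by 85 mm) begins 54 mm behind the grasp point. The pads swing forward as they close: fully open they stand 13 mm farther back than shut.
Start: joints at [1.27, 0.264, 1.604, -0, 1.274, -0.037], TCP at [0.176, 0.652, 0.231] pointing down, gripper open.
Joint ranges: [-2.63, 2.63], [-0.94, 2.18], [0.31, 2.57], [-1.31, 4.45], [0, 2.66], [-2.55, 2.55]. Speed limits (rad/s): [2.57, 2.57, 3.14, 3.14, 3.14, 3.14].

### API

Orientations are given as a rotation vector (axis times angle).
In Python, from workcell import * gives the robot as it stands. The module is installed in compiled form; this text tells all that it offers.
- The arm moves only by the tool apply_moves, never from a script. Its arguments are lists of equal length, an entry for each row: "fingers": the opening, from 0 (shut) to 1 (fully open); "travel": the shift along the tool's x, y, z normalised to -1 to 1, where 1 is 0.05 m, a list of three; "rotation": the turn, a rotation vector about the tool's x, y, z normalised to -1 to 1, where 1 is 6 degrees, a list of three. In form: {"fingers": [fingers, ...], "travel": [[dx, dy, dz], ...], "rotation": [[ax, ay, az], ...]}. A call has 1 to 12 rows; each row shifts and turns the commanded pose from where the row before left it, along the tool's axes as they then stand; what a row does not reach is not made up. A row lasts 1/10 s, in which the tool goes at most 50 mm and 8.59 degrees, less where a joint would pass 70% of its speed; a pose out of reach is approached as far as the arm can. A call with a number of a shift or a turn outside -1 to 1 is refused whole. A call with a gripper value outside its range is refused whole. The fingers move at their own pace and stop on an object; "newtons" is the grip in N (left out, the last holds). Time passes only in rows, so rows that do not move let the fingers close. It gives the time, the measured TCP pose, the force, the opening and the grip force at its end, in the units of the state.
- read_state(): the state, without advancing time (a new reading comes with each control period).
- read_camera(name): name is "scene" or "top" or "wrist"; returns a dict with "image" (420x560x3 uint8, red, green, blue), "fx", "fy", "cx", "cy" (pixels), "k1" (the pictures are not rectified: a ray, as slopes to the right and down, at radius r is drawn at 1 + k1 r^2 times it, then the intrinsics apply), "extrinsics" (4x4, takes a point from world to camera coordinates). Camera axes: x right, y down, z forward; pixel columns grow to the right and rows downward; lengths in m; the calibration is good to about 2 mm. A picture is of the moment at which its call begins. There is no depth.
- finish_job(): hands the job in; it is judged then, once.
Trained networks look in the newest picture that a camera, given by its name, has taken for a name from the list of things; names that differ only in an ending like _2 or _b are one class to them, and where a whole thing is asked for, a point or a joint stands for the part that bears it (a point fixed in the world has none). Each returns a list of dicts, best first, with "p" (0 to 1); they miss things now and then, are a little off and sometimes report something else, mostly with a low value. They report only what shows in the picture. A call takes as long as a camera call.
- regions_of(camera, name): "mask" (420x560 bool, what is visible of it) and "bbox" ([left, top, width, height] in pixels, round what is visible of it).
- tip_of(camera, name): "location" ([column, row] in pixels: a listed point, or the origin of a listed thing).
The state is a dict: "time": time; "q": joint angles; "joint_vel": joint speeds; "joint_torque": joint torques, N m; "tool_pos": TCP position; "tcp_rot": TCP orientation; "wrist_force": force on the tool from outside, world axes, zero at the start; "torque": the same for the moment, N m; "width": opening from 0.0 (shut) to 1.0 (fully open); "grip_force": force on a finger pad.
Only numpy, scipy, OpenCV 4.12 (cv2) and the standard library are available. Lean on these libraries where they do the work, as an engineer would, in place of code of your own. Each camera call takes 0.05 s, during which the arm holds its last target. There are 200 camera calls.

## Working session

There is one attempt and no reset: what is moved stays moved. The work goes in short steps, Python scripts to look and compute and a tool call to move; the robot and the scene stay as the last step left them, time stands still between calls to the robot, and variables do not carry over. Pictures are saved under pics/ and viewed, at most 10 in all, crops included, and the job is handed in when it is done.

Besides the shell and the picture viewer there is one more tool, called after "Call:" as a command line: name --argument value ..., lists and objects as JSON in quotes. apply_moves: Moves the arm, as the interface text tells. Scaled input: -1 to 1 covers 0.05 m each way for a shift and 6 degrees each way for a turn. Its arguments: {"type":"object","properties":{"fingers":{"type":"array","items":{"type":"number"}},"travel":{"type":"array","items":{"type":"array","items":{"type":"number"}}},"rotation":{"type":"array","items":{"type":"array","items":{"type":"number"}}},"newtons":{"type":"number"}},"required":["fingers","travel","rotation"]}

```bash
mkdir -p pics; cat > h.py <<'E'
from workcell import *
import numpy as np, cv2
from scipy.spatial.transform import Rotation as R
def ray(c,uv):
    K=np.array([[c["fx"],0,c["cx"]],[0,c["fy"],c["cy"]],[0,0,1.]])
    p=cv2.undistortPoints(np.array([[uv]],float),K,np.array([c["k1"],0,0,0.]),None)[0,0] if True else 0
    E=np.array(c["extrinsics"]); Rm=E[:3,:3]; o=-Rm.T@E[:3,3]
    return o,Rm.T@np.array([p[0],p[1],1.])
def atz(c,uv,z):
    o,d=ray(c,uv); return o+d*(z-o[2])/d[2]
def proj(c,P):
    E=np.array(c["extrinsics"]); p=E[:3,:3]@np.asarray(P,float)+E[:3,3]; s=p[:2]/p[2]; s=s*(1+c["k1"]*(s@s))
    return np.array([c["fx"]*s[0]+c["cx"],c["fy"]*s[1]+c["cy"]])
def save(c,n): cv2.imwrite("pics/"+n+".png",c["image"][:,:,::-1])
def tri(rs):
    A=np.zeros((3,3));b=np.zeros(3)
    for o,d in rs:
        d=d/np.linalg.norm(d);M=np.eye(3)-np.outer(d,d);A+=M;b+=M@o
    return np.linalg.solve(A,b)
E
python3 - <<'E'
from h import *
np.set_printoptions(precision=3,suppress=True)
print(read_state())
cs={}
for n in ["top","scene"]:
    c=read_camera(n);cs[n]=c;save(c,n+"0");print(n,c["fx"],c["k1"],np.array(c["extrinsics"]))
    for t in ["cover_grip","cover_strip","cover","rack","carton","tub_rim","short_hinge","long_hinge","deck_bin","oil_bottle","jar","blue_bin"]:
        r=tip_of(n,t)[:2]
        print(t,[(np.round(x["location"],1),round(x["p"],2)) for x in r])
E
```

```text
{'time': 0.0, 'q': array([ 1.27 ,  0.265,  1.605,  0.   ,  1.274, -0.037]), 'joint_vel': array([ 0.002,  0.001, -0.001, -0.   ,  0.002,  0.   ]), 'joint_torque': array([  0.001, -51.512, -36.731,   0.   ,   0.013,   0.   ]), 'tool_pos': array([0.176, 0.651, 0.23 ]), 'tcp_rot': array([-0.413, -3.114,  0.003]), 'wrist_force': array([-0.348,  0.366, -0.709]), 'torque': array([-0.02 , -0.024,  0.016]), 'grip_force': 0.0, 'width': 0.9974117283511649}
top 485.0699787737468 0.05325866860489387 [[ 0.005 -1.     0.009 -0.002]
 [-0.996 -0.006 -0.087  0.564]
 [ 0.087 -0.009 -0.996  1.458]
 [ 0.     0.     0.     1.   ]]
cover_grip [(array([201.5, 212.4]), 0.95)]
cover_strip [(array([220.4, 230.6]), 0.68), (array([333. , 223.9]), 0.39)]
cover [(array([200.4, 211.9]), 0.94)]
rack [(array([197. , 200.1]), 0.63)]
carton [(array([337.2, 220.9]), 0.92)]
tub_rim [(array([337.3, 224.3]), 0.88), (array([396.1, 170. ]), 0.73)]
short_hinge [(array([314.5, 214.8]), 0.81)]
long_hinge [(array([131.9, 258.6]), 0.64), (array([363.6, 226. ]), 0.62)]
deck_bin [(array([190.8, 195.7]), 0.56)]
oil_bottle [(array([2
[... 302 characters left out ...]
375  0.585 -0.719  1.792]
 [ 0.     0.     0.     1.   ]]
cover_grip [(array([316.3, 167.4]), 0.58), (array([310.6, 283.5]), 0.44)]
cover_strip [(array([296.9, 170.7]), 0.61), (array([239.1, 257.6]), 0.3)]
cover [(array([317.5, 183.5]), 0.91)]
rack [(array([326.3, 182.2]), 0.92)]
carton [(array([238.3, 256.4]), 0.89)]
tub_rim [(array([241.9, 243.4]), 0.78)]
short_hinge [(array([255.1, 218.5]), 0.56), (array([295.5, 172.9]), 0.53)]
long_hinge [(array([221.1, 243.1]), 0.82)]
deck_bin [(array([334.7, 170.1]), 0.64)]
oil_bottle [(array([336.7, 241.4]), 0.79)]
jar [(array([308.7, 281.6]), 0.84), (array([218.7, 242.7]), 0.37)]
blue_bin [(array([252. , 332.4]), 0.72), (array([337.3, 243.6]), 0.19)]
```

```bash
python3 - <<'E'
import cv2
a=cv2.imread("pics/top0.png");b=cv2.imread("pics/scene0.png")
# crops x2
cv2.imwrite("pics/top0c.png",cv2.resize(a[110:310,120:460],None,fx=2.35,fy=2.35,interpolation=cv2.INTER_CUBIC))
cv2.imwrite("pics/scene0c.png",cv2.resize(b[120:350,160:400],None,fx=2.6,fy=2.6,interpolation=cv2.INTER_CUBIC))
E
```

```text
(no output)
```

View pics/top0c.png

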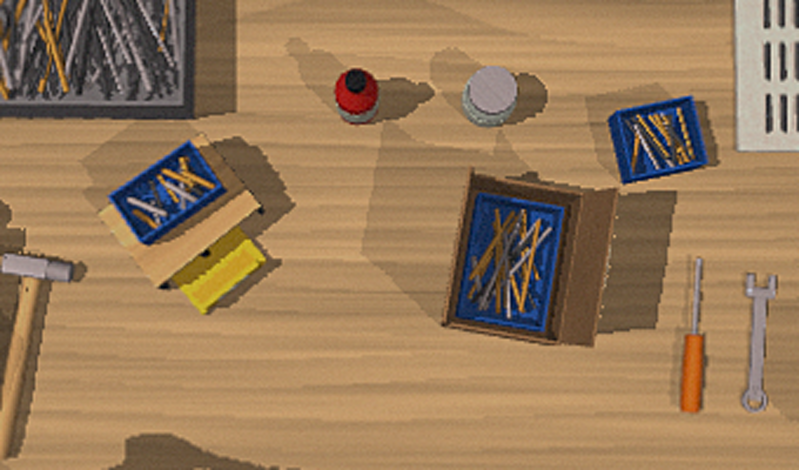

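View pics/scene0c.png

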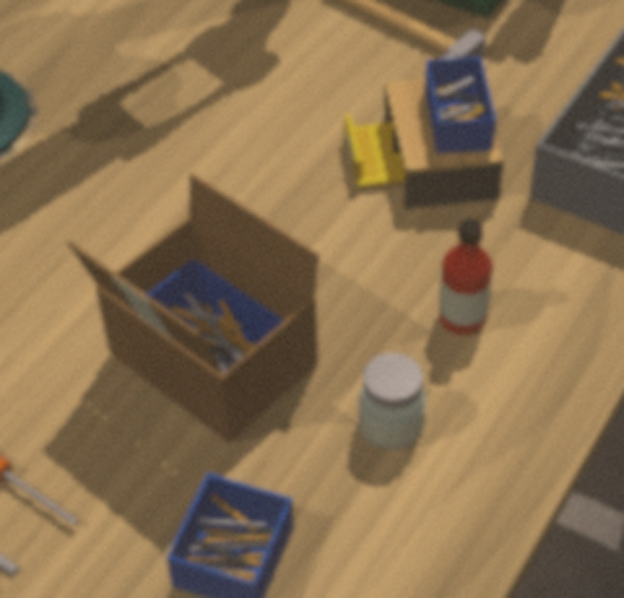

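```bash
cat > fit.py <<'E'
from h import *
from scipy.optimize import minimize
S=4
def box(x0,x1,y0,y1,z0,z1): return np.array([[x,y,z] for x in(x0,x1) for y in(y0,y1) for z in(z0,z1)],float)
def place(P,x,y,yaw,z=0): return P@R.from_euler("z",yaw).as_matrix().T+np.array([x,y,z])
def sil(c,P):
    m=np.zeros((420*S,560*S),np.uint8); q=np.array([proj(c,p) for p in P])*S+S/2-.5
    cv2.fillConvexPoly(m,cv2.convexHull(np.round(q).astype(np.int32)),1); return m>0
def up(m): return cv2.resize(m.astype(np.uint8),None,fx=S,fy=S,interpolation=cv2.INTER_NEAREST)>0
def iou(a,b): return (a&b).sum()/max(1,(a|b).sum())
def fit(f,x0,d):
    sx=np.vstack([x0]+[np.array(x0)+np.eye(len(x0))[i]*d[i] for i in range(len(x0))])
    r=minimize(f,x0,method="Nelder-Mead",options=dict(initial_simplex=sx,xatol=1e-4,fatol=1e-5,maxiter=150)); return r.x,r.fun
def hsv(c,lo,hi): return cv2.inRange(cv2.cvtColor(c["image"],cv2.COLOR_RGB2HSV),lo,hi)>0
def roi(m,c0,c1,r0,r1): o=np.zeros_like(m);o[r0:r1,c0:c1]=m[r0:r1,c0:c1];return o
PLATE=box(-.08,.08,-.055,.055,.008,.013);STRIP=box(-.08,-.072,-.045,.045,.013,.043);DECK=box(-.06,.06,-.083,.083,.06,.068)
TUB=box(-.08,.08,-.055,.055,.004,.064);OPEN=box(-.091,.091,-.067,.067,.112,.112)
E
cat > f1.py <<'E'
from fit import *
import pickle
np.set_printoptions(precision=4,suppress=True)
t=read_camera("top");s=read_camera("scene")
print("tub tri",tri([ray(t,[337.3,224.3]),ray(s,[241.9,243.4])]),"sh",atz(t,[314.5,214.8],.114),atz(s,[255.1,218.5],.114),"lh",atz(t,[363.6,226],.119),atz(s,[221.1,243.1],.119),"rack",atz(t,[197,200],0),atz(s,[326.3,182.2],0))
b=roi(hsv(t,(105,120,40),(130,255,255)),305,372,180,260)
b=cv2.fillConvexPoly(np.zeros((420,560),np.uint8),cv2.convexHull(cv2.findNonZero(b.astype(np.uint8))),1)>0;bu=up(b)
x0=[*atz(t,[337.3,224.3],.064)[:2],-.12]
best=min((fit(lambda p:1-iou(sil(t,place(TUB,*p))&sil(t,place(OPEN,*p)),bu),[x0[0],x0[1],y],[.01,.01,.1]) for y in(-.2,0)),key=lambda r:r[1])
print("carton",best)
yt=roi(hsv(t,(23,120,90),(35,255,255)),185,240,195,250);ys=roi(hsv(s,(23,120,90),(35,255,255)),285,330,155,200)
print(yt.sum(),ys.sum());ytu,ysu=up(yt),up(ys)
g=atz(t,[201.5,212.4],.04)
def f(p):
    # cover x,y,yaw ; rack offset dx,dy
    e=0
    for c,m in((t,ytu),(s,ysu)):
        d=sil(c,place(DECK+np.array([p[3],0,0]),*p[:3]))
        w=(sil(c,place(PLATE,*p[:3]))|sil(c,place(STRIP,*p[:3])))&~d
        e+=1-iou(w,m)
    return e
for y in (.5,.7):
    r=fit(f,[g[0],g[1],y,.037],[.01,.01,.1,.01]);print("cover",r)
E
python3 f1.py
```

```text
tub tri [ 0.5356 -0.1525  0.0607] sh [ 0.5534 -0.0853  0.114 ] [ 0.5498 -0.0882  0.114 ] lh [ 0.5216 -0.2252  0.119 ] [ 0.5248 -0.2143  0.119 ] rack [0.6072 0.2717 0.    ] [0.5963 0.2575 0.    ]
carton (array([ 0.5405, -0.1567, -0.1664]), np.float64(0.023897325706321304))
312 207
cover (array([0.5702, 0.2526, 0.6933, 0.0122]), np.float64(1.0607497334125937))
cover (array([0.569 , 0.2537, 0.7145, 0.0128]), np.float64(1.0632650400501578))
```

```bash
cat > f2.py <<'E'
from fit import *
np.set_printoptions(precision=4,suppress=True)
t=read_camera("top");s=read_camera("scene")
for c,n in((t,"top"),(s,"scene")):
    for nm in ("cover","rack"):
        for r in regions_of(n,nm)[:2]: print(n,nm,r["p"],r["bbox"],r["mask"].sum())
for c,(u,v) in((t,(220,231)),(t,(213,226)),(s,(297,172)),(s,(303,180))):
    print(cv2.cvtColor(c["image"],cv2.COLOR_RGB2HSV)[v,u])
mt=regions_of("top","cover")[0]["mask"];ms=regions_of("scene","cover")[0]["mask"]
ytu,ysu=up(mt),up(ms)
g=atz(t,[201.5,212.4],.04)
def f(p):
    e=0
    for c,m in((t,ytu),(s,ysu)):
        d=sil(c,place(DECK+np.array([p[3],0,0]),*p[:3]))
        w=(sil(c,place(PLATE,*p[:3]))|sil(c,place(STRIP,*p[:3])))&~d
        e+=1-iou(w,m)
    return e
for y in (.5,.7):
    r=fit(f,[g[0],g[1],y,.037],[.01,.01,.1,.01]);print("cover",r)
p=r[0]
vis=[]
for c,(u0,u1,v0,v1),m in((t,(150,270,160,260),mt),(s,(270,370,130,210),ms)):
    i=c["image"][:,:,::-1].copy()
    i=cv2.resize(i,None,fx=S,fy=S)
    for P in (PLATE,STRIP,DECK+np.array([p[3],0,0])):
        cn,_=cv2.findContours(sil(c,place(P,*p[:3])).astype(np.uint8),0,1);cv2.drawContours(i,cn,-1,(0,0,255),1)
    cn,_=cv2.findContours(up(m).astype(np.uint8),0,1);cv2.drawContours(i,cn,-1,(0,255,0),1)
    vis.append(i[v0*S:v1*S,u0*S:u1*S])
h=320;vis=[v[:h] for v in vis];cv2.imwrite("pics/fit1.png",cv2.resize(np.hstack(vis),(800,291)))
E
python3 f2.py
```

```text
top cover 0.92 [192.5, 207.0, 39.0, 36.3] 759
top rack 0.56 [163.1, 164.6, 68.1, 67.8] 1278
scene cover 0.65 [294.4, 166.5, 22.0, 25.4] 464
scene rack 0.88 [308.2, 152.6, 46.1, 43.4] 1138
[ 19  20 104]
[ 22 207 196]
[ 23 186 193]
[ 22 191 192]
cover (array([0.5673, 0.2527, 0.7016, 0.0347]), np.float64(0.37472016307011613))
cover (array([0.5666, 0.2506, 0.6956, 0.0364]), np.float64(0.3796790570604375))
```

View pics/fit1.png

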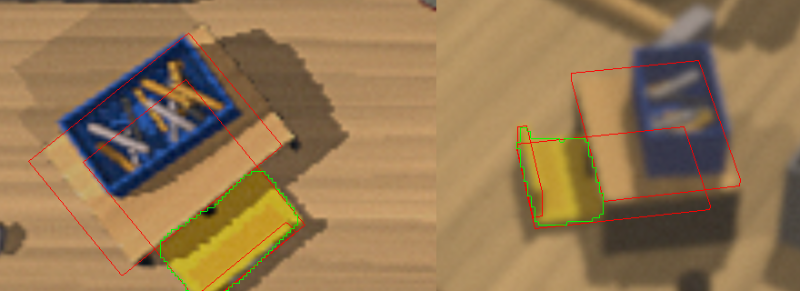

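```bash
cat > f3.py <<'E'
from fit import *
np.set_printoptions(precision=4,suppress=True)
t=read_camera("top");s=read_camera("scene")
mt=roi(hsv(t,(19,165,60),(35,255,255)),185,240,195,252);ms=roi(hsv(s,(19,150,60),(35,255,255)),285,325,150,205)
print(mt.sum(),ms.sum())
ytu,ysu=up(mt),up(ms)
def f(p):
    e=0
    for c,m in((t,ytu),(s,ysu)):
        d=sil(c,place(DECK+np.array([p[3],p[4],0]),*p[:3]))
        w=(sil(c,place(PLATE,*p[:3]))|sil(c,place(STRIP,*p[:3])))&~d
        e+=1-iou(w,m)
    return e
r=fit(f,[.567,.2515,.7,.037,-.015],[.01,.01,.1,.01,.01]);print("cover",r)
p=r[0]
vis=[]
for c,(u0,u1,v0,v1),m in((t,(150,250,160,255),mt),(s,(270,370,130,225),ms)):
    i=cv2.resize(c["image"][:,:,::-1].copy(),None,fx=S,fy=S)
    for P in (PLATE,STRIP,DECK+np.array([p[3],p[4],0])):
        cn,_=cv2.findContours(sil(c,place(P,*p[:3])).astype(np.uint8),0,1);cv2.drawContours(i,cn,-1,(0,0,255),1)
    cn,_=cv2.findContours(up(m).astype(np.uint8),0,1);cv2.drawContours(i,cn,-1,(0,255,0),1)
    vis.append(i[v0*S:v1*S,u0*S:u1*S])
cv2.imwrite("pics/fit2.png",np.hstack(vis))
E
python3 f3.py
```

```text
701 428
cover (array([ 0.5698,  0.2527,  0.6823,  0.0322, -0.0275]), np.float64(0.20056235956748691))
```

View pics/fit2.png

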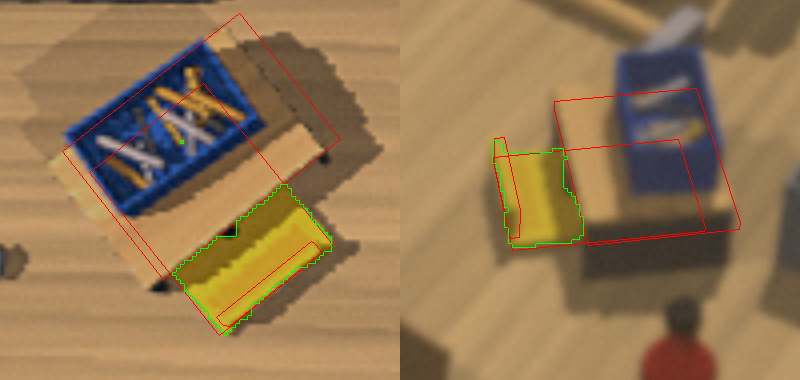

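```bash
cat > g.py <<'E'
import sys
from h import *
np.set_printoptions(precision=3,suppress=True)
def rot(yaw): # tool down, tool y along world yaw
    s,c=np.sin(yaw),np.cos(yaw); return R.from_matrix(np.array([[-(-s)*-1,c,0],[c,s,0],[0,0,-1]]))
def go(xyz,yaw,st=None):
    st=st or read_state(); C=R.from_rotvec(st["tcp_rot"])
    opts=[rot(yaw),rot(yaw+np.pi)]
    T=min(opts,key=lambda T:(C.inv()*T).magnitude())
    rv=(C.inv()*T).as_rotvec(degrees=True)/6
    d=np.asarray(xyz)-st["tool_pos"]
    print("pos",st["tool_pos"],"y-yaw",np.arctan2(*C.as_matrix()[[1,0],1]),"q",st["q"],"w",round(st["width"],3),"F",st["wrist_force"],"t",st["time"])
    print("rot units",rv,"| shift BEFORE rot",C.inv().apply(d)/.05,"| shift AFTER rot",T.inv().apply(d)/.05)
if __name__=="__main__": go([float(x) for x in sys.argv[1:4]],float(sys.argv[4]))
E
python3 g.py .511 .205 .12 .682
```

```text
pos [0.176 0.652 0.231] y-yaw 1.3070260256614907 q [ 1.27   0.264  1.604 -0.     1.274 -0.037] w 0.998 F [ 0.506  0.42  -0.262] t 1.9
rot units [-0.     0.     5.969] | shift BEFORE rot [-8.797 -6.877  2.226] | shift AFTER rot [-11.158  -0.43    2.225]
```

Call:
apply_moves --fingers '[0.45,0.45,0.45,0.45,0.45,0.45]' --travel '[[0,0,0],[0,0,0],[0,0,0],[0,0,0],[0,0,0],[0,0,0]]' --rotation '[[0,0,1],[0,0,1],[0,0,1],[0,0,1],[0,0,1],[0,0,0.97]]' --newtons 40

```text
time: 2.5
tool_pos: [0.176, 0.6516, 0.2313]
tcp_rot: [1.357, 2.833, -0.0]
wrist_force: [-0.4, 0.2, 0.1]
width: 0.449
grip_force: 0.0
```

Call:
apply_moves --fingers '[0.45,0.45,0.45,0.45,0.45,0.45,0.45,0.45,0.45,0.45,0.45,0.45]' --travel '[[-0.94,-0.04,0],[-0.94,-0.04,0],[-0.94,-0.04,0],[-0.94,-0.04,0],[-0.94,-0.04,0],[-0.94,-0.04,0],[-0.94,-0.04,0.2],[-0.94,-0.04,0.2],[-0.94,-0.04,0.2],[-0.94,-0.04,0.2],[-0.94,-0.04,0.2],[-0.8,0,0.2]]' --rotation '[[0,0,0],[0,0,0],[0,0,0],[0,0,0],[0,0,0],[0,0,0],[0,0,0],[0,0,0],[0,0,0],[0,0,0],[0,0,0],[0,0,0]]'

```text
time: 3.7
tool_pos: [0.5111, 0.2032, 0.1713]
tcp_rot: [1.352, 2.835, 0.001]
wrist_force: [-0.2, 0.6, 0.2]
width: 0.452
grip_force: 0.0
```

```bash
python3 - <<'E'
from g import *
c=read_camera("wrist");save(c,"w1")
for n in("cover_strip","cover_grip"): print(n,[(np.round(x["location"]),round(x["p"],2),atz(c,x["location"],.043)) for x in tip_of("wrist",n)[:2]])
cam=-np.array(c["extrinsics"])[:3,:3].T@np.array(c["extrinsics"])[:3,3];print("cam",cam)
go([.511,.205,.019],.682)
E
```

```text
cover_strip [(array([280., 200.]), 0.86, array([0.509, 0.204, 0.043]))]
cover_grip []
cam [0.465 0.262 0.314]
pos [0.511 0.203 0.171] y-yaw 0.6775638975533009 q [ 0.334  0.076  1.939 -0.     1.129 -0.344] w 0.457 F [0.133 1.389 0.196] t 3.85
rot units [-0.013 -0.004 -0.042] | shift BEFORE rot [0.021 0.032 3.03 ] | shift AFTER rot [0.023 0.028 3.03 ]
```

View pics/w1.png

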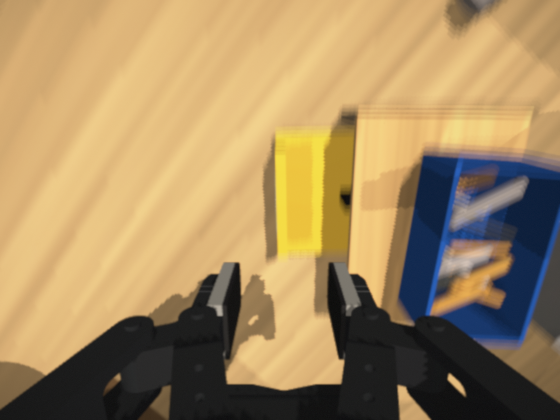

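Call:
apply_moves --fingers '[0.45,0.45,0.45,0.45,0.45,0.45,0,0,0,0]' --travel '[[0.02,0.01,0.6],[0,0,0.6],[0,0,0.6],[0,0,0.6],[0,0,0.4],[0,0,0.2],[0,0,0],[0,0,0],[0,0,0],[0,0,0]]' --rotation '[[0,0,0],[0,0,0],[0,0,0],[0,0,0],[0,0,0],[0,0,0],[0,0,0],[0,0,0],[0,0,0],[0,0,0]]' --newtons 40

```text
time: 4.85
tool_pos: [0.5101, 0.2071, 0.0221]
tcp_rot: [1.351, 2.836, 0.002]
wrist_force: [-0.8, 1.2, 0.9]
width: 0.082
grip_force: 41.3
```

Call:
apply_moves --fingers '[0,0,0,0,0,0,0,0,0,0,0,0]' --travel '[[0,-0.1,0],[0,-0.25,0],[0,-0.25,0],[0,-0.25,0],[0,-0.25,0],[0,-0.25,0],[0,-0.25,0],[0,-0.25,0],[0,-0.25,0],[0,-0.25,0],[0,-0.25,0],[0,-0.1,0]]' --rotation '[[0,0,0],[0,0,0],[0,0,0],[0,0,0],[0,0,0],[0,0,0],[0,0,0],[0,0,0],[0,0,0],[0,0,0],[0,0,0],[0,0,0]]'

```text
time: 6.05
tool_pos: [0.405, 0.1209, 0.022]
tcp_rot: [1.351, 2.834, 0.003]
wrist_force: [4.3, 3.2, 5.6]
width: 0.084
grip_force: 41.8
```

Call:
apply_moves --fingers '[0,0.45,0.45,0.45,0.45,0.45,0.45,0.45,0.45,0.45]' --travel '[[0,0,0],[0,0,0],[0,0,0],[0,0,0],[0,0,-0.2],[0,0,-0.6],[0,0,-0.6],[0,0,-0.6],[0,0,-0.6],[0,0,0]]' --rotation '[[0,0,0],[0,0,0],[0,0,0],[0,0,0],[0,0,0],[0,0,0],[0,0,0],[0,0,0],[0,0,0],[0,0,0]]'

```text
time: 7.05
tool_pos: [0.4081, 0.1221, 0.1564]
tcp_rot: [1.348, 2.83, 0.008]
wrist_force: [1.8, 0.4, -0.3]
width: 0.455
grip_force: 0.0
```

```bash
cat > f4.py <<'E'
from fit import *
from g import go
np.set_printoptions(precision=4,suppress=True)
t=read_camera("top");s=read_camera("scene");w=read_camera("wrist")
save(t,"top2");save(s,"scene2");save(w,"w2")
for n,c in(("top",t),("scene",s),("wrist",w)):
    for k,z in(("cover_grip",.043),("cover_strip",.043)): print(n,k,[(np.round(x["location"]),round(x["p"],2),atz(c,x["location"],z)) for x in tip_of(n,k)[:2]])
go([.469,.171,.12],.682-np.pi/2)
a=cv2.resize(t["image"][150:290,180:330,::-1],(400,373));b=cv2.resize(w["image"][:,:,::-1],(400,300))
o=np.zeros((373,800,3),np.uint8);o[:,:400]=a;o[:300,400:]=b;cv2.imwrite("pics/p2.png",o)
E
python3 f4.py
```

```text
top cover_grip [(array([226., 247.]), 0.82, array([0.4603, 0.1764, 0.043 ]))]
top cover_strip []
scene cover_grip [(array([276., 174.]), 0.64, array([0.4551, 0.1678, 0.043 ])), (array([279., 186.]), 0.53, array([0.495 , 0.1247, 0.043 ]))]
scene cover_strip [(array([257., 175.]), 0.82, array([0.4059, 0.1294, 0.043 ]))]
wrist cover_grip [(array([384., 213.]), 0.68, array([0.4667, 0.1672, 0.043 ]))]
wrist cover_strip [(array([281., 208.]), 0.92, array([0.4045, 0.1216, 0.043 ]))]
pos [0.4041 0.1211 0.1502] y-yaw 0.6818756548666813 q [ 0.2322 -0.1596  2.2038 -0.      1.0997 -0.4496] w 0.45 F [ 0.144   0.5393 -0.7143] t 7.5
rot units [-0.023   0.0085 14.9988] | shift BEFORE rot [-0.0444  1.6377  0.6003] | shift AFTER rot [1.6364 0.044  0.6038]
```

View pics/p2.png

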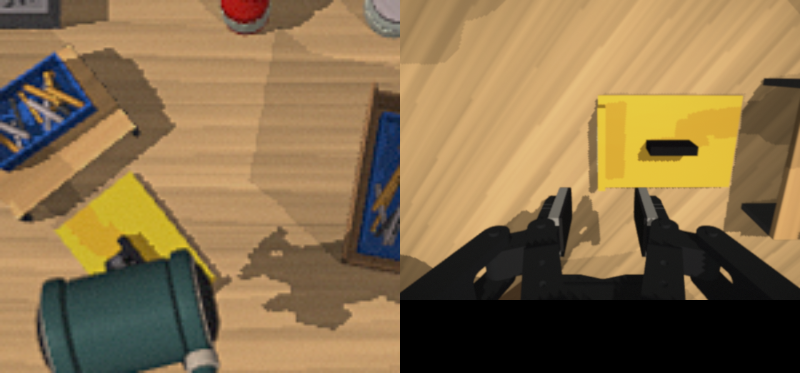

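Call:
apply_moves --fingers '[0.45,0.45,0.45,0.45,0.45,0.45,0.45,0.45,0.45,0.45,0.45,0.45]' --travel '[[0,0.54,0],[0,0.54,0],[0,0.5,0],[0,0,0],[0,0,0],[0,0,0],[0,0,0],[0,0,0],[0,0,0],[0,0,0],[0,0,0],[0,0,0]]' --rotation '[[0,0,0],[0,0,0],[0,0,0],[0,0,1],[0,0,1],[0,0,1],[0,0,1],[0,0,1],[0,0,1],[0,0,1],[0,0,1],[0,0,1]]'

```text
time: 8.7
tool_pos: [0.4659, 0.171, 0.1506]
tcp_rot: [-2.495, -1.908, 0.002]
wrist_force: [-0.4, 0.5, -0.1]
width: 0.452
grip_force: 0.0
```

Call:
apply_moves --fingers '[0.45,0.45,0.45,0.45,0.45,0.45,0.45]' --travel '[[0,0,0],[0,0,0],[0,0,0],[0,0,0],[0,0,0],[0,0,0],[0,0,0]]' --rotation '[[0,0,1],[0,0,1],[0,0,1],[0,0,1],[0,0,1],[0,0,1],[0,0,0]]'

```text
time: 9.4
tool_pos: [0.4659, 0.171, 0.1506]
tcp_rot: [-2.961, -1.05, 0.002]
wrist_force: [0.2, -0.8, -0.4]
width: 0.449
grip_force: 0.0
```

```bash
cat > f5.py <<'E'
from fit import *
from g import go
np.set_printoptions(precision=4,suppress=True)
w=read_camera("wrist");save(w,"w3")
for k in("cover_grip","cover_strip"): print(k,[(np.round(x["location"]),round(x["p"],2),atz(w,x["location"],.043)) for x in tip_of("wrist",k)[:2]])
for sgn in (1,):
    m=hsv(w,(19,165,60),(35,255,255));u=up(m);print(m.sum())
    BAR=box(-.025,.025,-.005,.005,.013,.043)
    def f(p):
        a=sil(w,place(PLATE,*p))|sil(w,place(STRIP,*p)); b=sil(w,place(BAR,*p))
        return 1-iou(a&~b,u)
    r=fit(f,[.4655,.168,.682],[.008,.008,.05]);print(r)
    p=r[0]
go([p[0],p[1],.017],p[2]-np.pi/2)
E
python3 f5.py
```

```text
cover_grip [(array([287., 216.]), 0.62, array([0.4648, 0.1666, 0.043 ]))]
cover_strip [(array([288., 303.]), 0.87, array([0.4085, 0.1202, 0.043 ]))]
25119
(array([0.466 , 0.1673, 0.6833]), np.float64(0.06493451735389677))
pos [0.4661 0.1711 0.1509] y-yaw -0.8868345204971466 q [ 0.3016 -0.0082  2.0639 -0.      1.0866  1.1885] w 0.45 F [ 0.6452 -0.5534 -0.2385] t 9.55
rot units [-0.0021  0.0059  0.0061] | shift BEFORE rot [-0.047   0.0569  2.6786] | shift AFTER rot [-0.0486  0.0564  2.6786]
```

Call:
apply_moves --fingers '[0.45,0.45,0.45,0.45,0.45,0.45,0,0,0,0]' --travel '[[-0.05,0.06,0.5],[0,0,0.6],[0,0,0.6],[0,0,0.5],[0,0,0.28],[0,0,0.2],[0,0,0],[0,0,0],[0,0,0],[0,0,0]]' --rotation '[[0,0,0],[0,0,0],[0,0,0],[0,0,0],[0,0,0],[0,0,0],[0,0,0],[0,0,0],[0,0,0],[0,0,0]]' --newtons 60

```text
time: 10.55
tool_pos: [0.467, 0.1674, 0.0182]
tcp_rot: [2.961, 1.05, 0.003]
wrist_force: [0.1, -0.4, -1.5]
width: 0.104
grip_force: 61.1
```

Call:
apply_moves --fingers '[0,0,0,0,0,0,0,0,0,0]' --travel '[[0,0,-0.1],[0,0,-0.4],[0,0,-0.6],[0,0,-0.8],[0,0,-0.8],[0,0,-0.8],[0,0,-0.8],[0,0,-0.6],[0,0,-0.2],[0,0,0]]' --rotation '[[0,0,0],[0,0,0],[0,0,0],[0,0,0],[0,0,0],[0,0,0],[0,0,0],[0,0,0],[0,0,0],[0,0,0]]'

```text
time: 11.55
tool_pos: [0.4669, 0.1674, 0.274]
tcp_rot: [2.961, 1.05, 0.006]
wrist_force: [0.0, 1.2, -3.2]
width: 0.103
grip_force: 60.9
```

```bash
python3 g.py .5405 -.1567 .275 -1.737
```

```text
pos [0.467 0.167 0.274] y-yaw -0.8889483216232713 q [ 0.294 -0.107  1.924 -0.     1.321  1.183] w 0.103 F [ 0.016  1.154 -3.2  ] t 11.55
rot units [-0.001 -0.036  8.098] | shift BEFORE rot [-2.943  5.961 -0.022] | shift AFTER rot [ 2.524  6.15  -0.02 ]
```

```bash
cat > f6.py <<'E'
from fit import *
t=read_camera("top");t["image"]=cv2.imread("pics/top0.png")[:,:,::-1].copy()
s=read_camera("scene");s["image"]=cv2.imread("pics/scene0.png")[:,:,::-1].copy()
p=[.5405,-.1567,-.1664]
vis=[]
RIM=box(-.08,.08,-.055,.055,.064,.064);RIMI=box(-.076,.076,-.051,.051,.064,.064);TOP=box(-.095,.095,-.071,.071,.112,.112);CB=box(-.095,.095,-.071,.071,0,.112)
for c,(u0,u1,v0,v1) in((t,(295,395,170,270)),(s,(180,290,180,290))):
    k=6;i=cv2.resize(c["image"][v0:v1,u0:u1,::-1],None,fx=k,fy=k,interpolation=cv2.INTER_CUBIC)
    for P,col in((RIM,(0,255,255)),(RIMI,(0,255,0)),(TOP,(0,0,255)),(OPEN,(255,0,255))) if c is t else ((CB,(0,0,255)),(TOP,(0,0,255)),(RIM,(0,255,255))):
        q=(np.array([proj(c,x) for x in place(P,*p)])-[u0,v0])*k+k/2-.5
        cv2.polylines(i,[cv2.convexHull(np.round(q).astype(np.int32))],True,col,1)
    vis.append(cv2.resize(i,(400,400)))
cv2.imwrite("pics/fit6.png",cv2.resize(np.hstack(vis),(800,400)))
E
python3 f6.py
```

```text
(no output)
```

View pics/fit6.png

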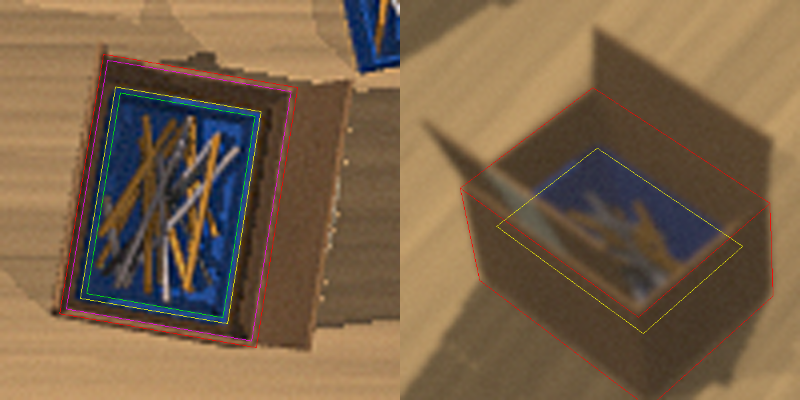

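Call:
apply_moves --fingers '[0,0,0,0,0,0,0,0,0]' --travel '[[0,0,0],[0,0,0],[0,0,0],[0,0,0],[0,0,0],[0,0,0],[0,0,0],[0,0,0],[0,0,0]]' --rotation '[[0,0,0.9],[0,0,0.9],[0,0,0.9],[0,0,0.9],[0,0,0.9],[0,0,0.9],[0,0,0.9],[0,0,0.9],[0,0,0.9]]'

```text
time: 12.55
tool_pos: [0.4645, 0.1667, 0.2688]
tcp_rot: [3.128, -0.267, -0.009]
wrist_force: [0.1, -0.2, -2.8]
width: 0.103
grip_force: 60.8
```

Call:
apply_moves --fingers '[0,0,0,0,0,0,0,0,0,0,0,0]' --travel '[[0.1,0.25,0],[0.25,0.6,0],[0.27,0.65,0],[0.27,0.65,0],[0.27,0.65,0],[0.27,0.65,0],[0.27,0.65,0],[0.27,0.65,0],[0.27,0.65,0],[0.2,0.5,0],[0.08,0.2,0],[0,0,0]]' --rotation '[[0,0,0],[0,0,0],[0,0,0],[0,0,0],[0,0,0],[0,0,0],[0,0,0],[0,0,0],[0,0,0],[0,0,0],[0,0,0],[0,0,0]]'

```text
time: 13.75
tool_pos: [0.539, -0.1558, 0.2703]
tcp_rot: [-3.13, 0.263, 0.005]
wrist_force: [0.3, 0.1, -3.6]
width: 0.105
grip_force: 60.8
```

```bash
cat > f7.py <<'E'
from fit import *
from g import go
np.set_printoptions(precision=4,suppress=True)
w=read_camera("wrist");t=read_camera("top");save(w,"w7");save(t,"t7")
go([.5415,-.1567,.075],-1.737)
a=cv2.resize(t["image"][150:290,275:425,::-1],(400,373));b=cv2.resize(w["image"][:,:,::-1],(400,300))
o=np.zeros((373,800,3),np.uint8);o[:,:400]=a;o[:300,400:]=b;cv2.imwrite("pics/p7.png",o)
E
python3 f7.py
```

```text
pos [ 0.5391 -0.1538  0.271 ] y-yaw -1.7370443084772735 q [-0.3229  0.0266  1.8005  0.0008  1.3172  1.414 ] w 0.106 F [ 0.4521  0.2966 -3.5121] t 13.85
rot units [-0.0109  0.0242 -0.0004] | shift BEFORE rot [0.0671 0.0527 3.9206] | shift AFTER rot [0.0572 0.0482 3.9208]
```

View pics/p7.png

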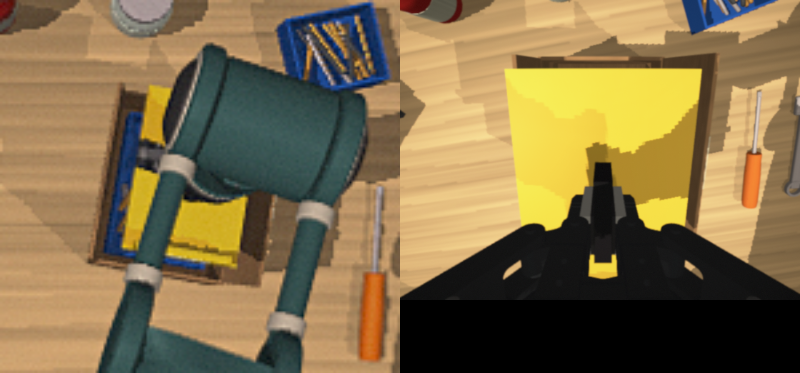

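Call:
apply_moves --fingers '[0,0,0,0,0,0,0,0,0,0]' --travel '[[0.06,0.05,0],[0,0,0.3],[0,0,0.5],[0,0,0.5],[0,0,0.5],[0,0,0.5],[0,0,0.4],[0,0,0.3],[0,0,0.2],[0,0,0]]' --rotation '[[0,0,0],[0,0,0],[0,0,0],[0,0,0],[0,0,0],[0,0,0],[0,0,0],[0,0,0],[0,0,0],[0,0,0]]'

```text
time: 14.85
tool_pos: [0.5413, -0.1567, 0.1105]
tcp_rot: [-3.13, 0.26, 0.005]
wrist_force: [-1.2, 0.3, -2.9]
width: 0.103
grip_force: 60.7
```

```bash
cat > f8.py <<'E'
from fit import *
from g import go
np.set_printoptions(precision=4,suppress=True)
go([.5415,-.1567,.075],-1.737)
w=read_camera("wrist");t=read_camera("top");save(w,"w8");save(t,"t8")
m=hsv(t,(19,165,60),(35,255,255));m=roi(m,300,380,170,270)
go([.5415,-.1567,.075],-1.737)
k=6;u0,v0=300,170;i=cv2.resize(t["image"][170:270,300:400,::-1],None,fx=k,fy=k,interpolation=cv2.INTER_CUBIC)
st=read_state();zc=st["tool_pos"][2]-.018;pc=[st["tool_pos"][0]-.001,st["tool_pos"][1],-.1664]
for P,p,z,col in((PLATE,pc,zc,(0,0,255)),(STRIP,pc,zc,(0,0,255)),(OPEN,[.5405,-.1567,-.1664],0,(0,255,0))):
    q=(np.array([proj(t,x) for x in place(P,*p,z)])-[u0,v0])*k+k/2-.5
    cv2.polylines(i,[cv2.convexHull(np.round(q).astype(np.int32))],True,col,1)
b=cv2.resize(w["image"][:,:,::-1],(400,300))
o=np.zeros((400,800,3),np.uint8);o[:,:400]=cv2.resize(i,(400,400));o[:300,400:]=b;cv2.imwrite("pics/p8.png",o)
E
python3 f8.py
```

```text
pos [ 0.5413 -0.1567  0.1105] y-yaw -1.7366087369146477 q [-0.3259  0.163   1.9613  0.      1.0204  1.4107] w 0.103 F [-1.1507  0.3418 -2.8917] t 14.85
rot units [-0.0047  0.0292  0.0037] | shift BEFORE rot [0.0065 0.0003 0.7096] | shift AFTER rot [ 0.0043 -0.      0.7096]
pos [ 0.543  -0.1574  0.1128] y-yaw -1.7368687471945163 q [-0.3262  0.1612  1.9585 -0.      1.0209  1.4107] w 0.104 F [ 0.574   0.0023 -3.5846] t 14.95
rot units [ 0.0017 -0.0089  0.0013] | shift BEFORE rot [-0.0323 -0.0092  0.7563] | shift AFTER rot [-0.0316 -0.009   0.7564]
```

View pics/p8.png

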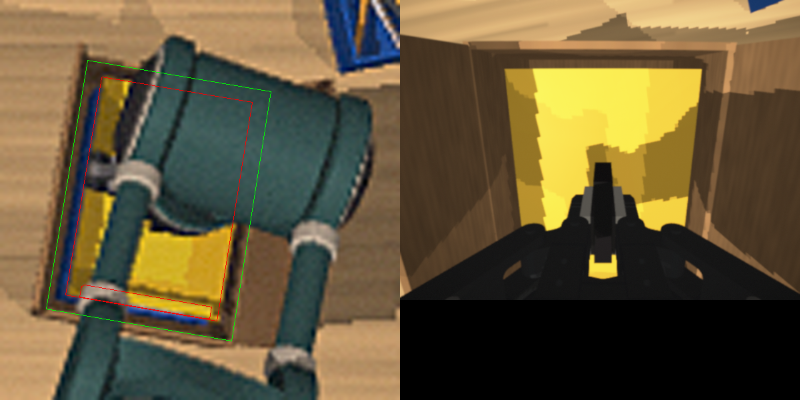

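Call:
apply_moves --fingers '[0,0,0,0,0,0,0,0]' --travel '[[0,0,0.1],[0,0,0.1],[0,0,0.1],[0,0,0.1],[0,0,0.1],[0,0,0.05],[0,0,0],[0,0,0]]' --rotation '[[0,0,0],[0,0,0],[0,0,0],[0,0,0],[0,0,0],[0,0,0],[0,0,0],[0,0,0]]'

```text
time: 15.75
tool_pos: [0.5425, -0.1574, 0.0847]
tcp_rot: [-3.131, 0.261, 0.0]
wrist_force: [-0.4, -0.4, -3.0]
width: 0.107
grip_force: 60.7
```

Call:
apply_moves --fingers '[0,0,0,0,0]' --travel '[[0,0,0.05],[0,0,0.05],[0,0,0.04],[0,0,0],[0,0,0]]' --rotation '[[0,0,0],[0,0,0],[0,0,0],[0,0,0],[0,0,0]]'

```text
time: 16.25
tool_pos: [0.5424, -0.1574, 0.0777]
tcp_rot: [-3.131, 0.261, 0.0]
wrist_force: [0.2, -0.4, -3.1]
width: 0.106
grip_force: 60.7
```

Call:
apply_moves --fingers '[0,0,0,0]' --travel '[[0,0,0.03],[0,0,0.03],[0,0,0],[0,0,0]]' --rotation '[[0,0,0],[0,0,0],[0,0,0],[0,0,0]]'

```text
time: 16.65
tool_pos: [0.5424, -0.1574, 0.0747]
tcp_rot: [-3.131, 0.261, 0.0]
wrist_force: [-0.0, -0.0, -2.6]
width: 0.108
grip_force: 60.7
```

Call:
apply_moves --fingers '[0,0,0]' --travel '[[0,0,0.02],[0,0,0],[0,0,0]]' --rotation '[[0,0,0],[0,0,0],[0,0,0]]'

```text
time: 16.95
tool_pos: [0.5427, -0.1575, 0.0742]
tcp_rot: [3.131, -0.261, 0.001]
wrist_force: [-0.8, 0.5, 0.5]
width: 0.106
grip_force: 61.1
```

Call:
apply_moves --fingers '[0,0.2,0.35,0.45,0.45,0.45,0.45,0.45,0.45,0.45,0.45,0.45]' --travel '[[0,0,0.01],[0,0,0],[0,0,0],[0,0,0],[0,0,0],[0,0,-0.1],[0,0,-0.4],[0,0,-0.7],[0,0,-0.8],[0,0,-0.8],[0,0,-0.6],[0,0,-0.4]]' --rotation '[[0,0,0],[0,0,0],[0,0,0],[0,0,0],[0,0,0],[0,0,0],[0,0,0],[0,0,0],[0,0,0],[0,0,0],[0,0,0],[0,0,0]]'

```text
time: 18.15
tool_pos: [0.5436, -0.1578, 0.2672]
tcp_rot: [3.13, -0.261, 0.007]
wrist_force: [0.3, 0.4, -0.0]
width: 0.447
grip_force: 0.0
```

```bash
cat > f9.py <<'E'
from fit import *
from g import go
np.set_printoptions(precision=4,suppress=True)
w=read_camera("wrist");save(w,"w9")
m=hsv(w,(19,165,40),(35,255,255));u=up(m);print(m.sum())
BAR=box(-.025,.025,-.005,.005,.013,.043)
for zz in (.056,.064):
    def f(p):
        a=sil(w,place(PLATE,*p,zz))|sil(w,place(STRIP,*p,zz)); return 1-iou(a&~sil(w,place(BAR,*p,zz)),u)
    print(zz,fit(f,[.5415,-.157,-.1664],[.006,.006,.05]))
cx,sx=np.cos(-.1664),np.sin(-.1664)
# short flap outside: carton frame (0, +.071+.06)
P=np.array([.5405,-.1567])+np.array([[cx,-sx],[sx,cx]])@np.array([0,.135]);print("short outside",P)
go([P[0],P[1],.26],-.1664)
cv2.imwrite("pics/p9.png",w["image"][:,:,::-1])
E
python3 f9.py
```

```text
17736
0.056 (array([ 0.5415, -0.1572, -0.1681]), np.float64(0.09296195500153026))
0.064 (array([ 0.5426, -0.1574, -0.1647]), np.float64(0.0952420709209838))
short outside [ 0.5629 -0.0236]
pos [ 0.545  -0.1583  0.2703] y-yaw -1.7372146561222557 q [-0.3265  0.0323  1.796  -0.      1.3039  1.4107] w 0.446 F [1.3489 1.0088 2.4583] t 18.2
rot units [-0.0586 -0.0813 14.9998] | shift BEFORE rot [-0.0965 -2.7162  0.2015] | shift AFTER rot [-2.7159  0.0946  0.2064]
```

View pics/p9.png

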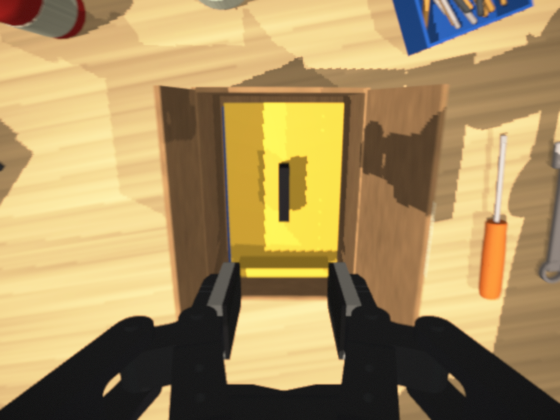

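Call:
apply_moves --fingers '[0,0,0,0,0,0,0,0,0,0,0]' --travel '[[0,-0.3,0],[0,-0.6,0],[0,-0.7,0],[0,-0.7,0],[0,-0.4,0],[0,-0.1,0.3],[0,0,0.6],[0,0,0.6],[0,0,0.5],[0,0,0.36],[0,0,0]]' --rotation '[[0,0,0],[0,0,0],[0,0,0],[0,0,0],[0,0,0],[0,0,0],[0,0,0],[0,0,0],[0,0,0],[0,0,0],[0,0,0]]'

```text
time: 19.3
tool_pos: [0.561, -0.0193, 0.1391]
tcp_rot: [3.13, -0.262, -0.017]
wrist_force: [-0.8, 0.3, -0.7]
width: -0.002
grip_force: 0.0
```

```bash
cat > k.py <<'E'
from g import *
def carton():
    s=read_state();c,n=np.cos(-.1664),np.sin(-.1664);d=s["tool_pos"][:2]-[.5405,-.1567]
    print("carton xy",c*d[0]+n*d[1],-n*d[0]+c*d[1],"z",s["tool_pos"][2],"F",s["wrist_force"],"w",s["width"],"t",s["time"])
carton();go([.54,-.15,.15],-1.737)
E
python3 k.py
```

```text
carton xy -0.0025578107814799925 0.13888080790838347 z 0.13909278808946152 F [-0.766  0.297 -0.727] w -0.0023245716393350446 t 19.3
pos [ 0.561 -0.019  0.139] y-yaw -1.7375192593206223 q [-0.079  0.134  1.937 -0.     1.082  1.659] w -0.002 F [-0.766  0.297 -0.727] t 19.3
rot units [ 0.011  0.101 -0.005] | shift BEFORE rot [ 0.018  2.647 -0.215] | shift AFTER rot [ 0.019  2.647 -0.218]
```

Call:
apply_moves --fingers '[0,0,0,0,0,0,0,0,0,0,0]' --travel '[[0,0,-0.2],[0,0.2,0],[0,0.2,0],[0,0.2,0],[0,0.2,0],[0,0.2,0],[0,0.2,0],[0,0.2,0],[0,0.2,0],[0,0.18,0],[0,0,0]]' --rotation '[[0,0,0],[0,0,0],[0,0,0],[0,0,0],[0,0,0],[0,0,0],[0,0,0],[0,0,0],[0,0,0],[0,0,0],[0,0,0]]'

```text
time: 20.4
tool_pos: [0.5507, -0.1084, 0.1552]
tcp_rot: [3.13, -0.263, -0.0]
wrist_force: [-0.4, 0.2, -0.3]
width: -0.003
grip_force: 0.0
```

```bash
python3 k.py | head -1
```

```text
carton xy 0.0020480124687188538 0.04932773689245373 z 0.15521908323456132 F [-0.365  0.191 -0.266] w -0.0028613025814290733 t 20.4
```

Call:
apply_moves --fingers '[0,0,0,0,0,0,0,0]' --travel '[[0,0.03,0.15],[0,0.03,0.15],[0,0.03,0.15],[0,0,0.12],[0,0,0.08],[0,0,0.05],[0,0,0],[0,0,0]]' --rotation '[[0,0,0],[0,0,0],[0,0,0],[0,0,0],[0,0,0],[0,0,0],[0,0,0],[0,0,0]]'

```text
time: 21.2
tool_pos: [0.5502, -0.1114, 0.1202]
tcp_rot: [-3.131, 0.261, 0.0]
wrist_force: [0.9, -0.3, -0.0]
width: 0.001
grip_force: 0.0
```

Call:
apply_moves --fingers '[0,0,0,0]' --travel '[[0,0,0.03],[0,0,0.02],[0,0,0],[0,0,0]]' --rotation '[[0,0,0],[0,0,0],[0,0,0],[0,0,0]]'

```text
time: 21.6
tool_pos: [0.5503, -0.1116, 0.1179]
tcp_rot: [3.131, -0.261, 0.0]
wrist_force: [1.0, 0.4, 0.3]
width: -0.003
grip_force: 0.2
```

Call:
apply_moves --fingers '[0,0,0,0]' --travel '[[0,0,0.02],[0,0,0.02],[0,0,0],[0,0,0]]' --rotation '[[0,0,0],[0,0,0],[0,0,0],[0,0,0]]'

```text
time: 22.0
tool_pos: [0.5503, -0.1117, 0.116]
tcp_rot: [3.131, -0.261, 0.0]
wrist_force: [-1.2, 0.0, 3.3]
width: 0.005
grip_force: 1.4
```

Call:
apply_moves --fingers '[0,0,0]' --travel '[[0,0,0.02],[0,0,0],[0,0,0]]' --rotation '[[0,0,0],[0,0,0],[0,0,0]]'

```text
time: 22.3
tool_pos: [0.5503, -0.1117, 0.116]
tcp_rot: [3.131, -0.261, 0.001]
wrist_force: [-2.8, -0.1, 8.3]
width: -0.001
grip_force: 4.1
```

Call:
apply_moves --fingers '[0,0,0,0,0,0,0,0,0,0,0,0]' --travel '[[0,0,-0.2],[0,0,-0.6],[0,0,-0.8],[0,0,-0.8],[0,0,-0.5],[0,0.5,0],[0,0.7,0],[0,0.8,0],[0,0.8,0],[0,0.7,0],[0,0.4,0],[0,0.1,0]]' --rotation '[[0,0,0],[0,0,0],[0,0,0],[0,0,0],[0,0,0],[0,0,0],[0,0,0],[0,0,0],[0,0,0],[0,0,0],[0,0,0],[0,0,0]]'

```text
time: 23.5
tool_pos: [0.5164, -0.3108, 0.2596]
tcp_rot: [3.13, -0.265, -0.001]
wrist_force: [-0.3, 1.5, -0.1]
width: 0.003
grip_force: 0.0
```

```bash
python3 k.py | head -1
```

```text
carton xy 0.0017135270701084185 -0.1559422442577433 z 0.2595703073771447 F [-0.26   1.504 -0.123] w 0.002645443321195125 t 23.5
```

```bash
cat > c.py <<'E'
from fit import *
for n in("top","scene"):
    t=read_camera(n);save(t,n+"_chk")
    m=hsv(t,(19,165,40),(35,255,255)); M=sil(t,place(OPEN,.5405,-.1567,-.1664)); M=cv2.resize(M.astype(np.uint8),(560,420),interpolation=cv2.INTER_AREA)>0
    ys,xs=np.where(m&M);c,s=np.cos(-.1664),np.sin(-.1664)
    q=np.array([atz(t,[x,y],.114)[:2] for x,y in zip(xs,ys)]).reshape(-1,2)-[.5405,-.1567]
    yy=-s*q[:,0]+c*q[:,1]
    print(n,len(yy),np.percentile(yy,[1,50,99]) if len(yy) else "")
    for k in("short_flap","long_flap"):
        for r in regions_of(n,k)[:2]:
            v,u=np.where(r["mask"]);P=np.array([atz(t,[a,b],.115)[:2] for a,b in zip(u[::5],v[::5])])-[.5405,-.1567]
            Y=-s*P[:,0]+c*P[:,1];X=c*P[:,0]+s*P[:,1];print(n,k,round(r["p"],2),len(u),"x",np.percentile(X,[2,98]),"y",np.percentile(Y,[2,98]))
E
python3 c.py
```

```text
top 1060 [-0.05105635 -0.02344405  0.00837893]
top short_flap 0.96 1444 x [-0.08827163  0.0903398 ] y [0.00856207 0.06915059]
top short_flap 0.57 1176 x [0.12188355 0.22496327] y [-0.20001929 -0.09318621]
top long_flap 0.81 971 x [-0.08668684  0.09739146] y [-0.10812781 -0.07126794]
scene 678 [-0.05702382 -0.01900271  0.00896251]
scene short_flap 0.8 1045 x [-0.08976117  0.08579003] y [0.01303346 0.07090778]
scene short_flap 0.2 1740 x [0.17450066 0.28162342] y [-0.24951673 -0.13755324]
scene long_flap 0.67 455 x [-0.11336746  0.05975077] y [-0.06558356 -0.04124073]
scene long_flap 0.28 914 x [-0.06487034  0.08861386] y [-0.04902766  0.00982465]
```

Call:
apply_moves --fingers '[0,0,0,0,0,0,0]' --travel '[[0,0,0.3],[0,0,0.5],[0,0,0.5],[0,0,0.4],[0,0,0.2],[0,0,0],[0,0,0]]' --rotation '[[0,0,0],[0,0,0],[0,0,0],[0,0,0],[0,0,0],[0,0,0],[0,0,0]]'

```text
time: 24.5
tool_pos: [0.5174, -0.3087, 0.1651]
tcp_rot: [3.131, -0.26, 0.001]
wrist_force: [0.6, 0.6, -0.0]
width: -0.001
grip_force: 0.0
```

Call:
apply_moves --fingers '[0,0,0,0,0,0,0,0,0,0,0,0]' --travel '[[0,-0.2,0],[0,-0.2,0],[0,-0.22,0],[0,-0.22,0],[0,-0.22,0],[0,-0.22,0],[0,-0.22,0],[0,-0.22,0],[0,-0.22,0],[0,-0.22,0],[0,-0.22,0],[0,0,0]]' --rotation '[[0,0,0],[0,0,0],[0,0,0],[0,0,0],[0,0,0],[0,0,0],[0,0,0],[0,0,0],[0,0,0],[0,0,0],[0,0,0],[0,0,0]]'

```text
time: 25.7
tool_pos: [0.5368, -0.1898, 0.1645]
tcp_rot: [-3.13, 0.259, 0.001]
wrist_force: [-0.6, 0.0, -0.1]
width: 0.003
grip_force: 0.0
```

Call:
apply_moves --fingers '[0,0,0,0,0,0,0,0]' --travel '[[0,-0.05,0.2],[0,-0.05,0.2],[0,0,0.15],[0,0,0.12],[0,0,0.1],[0,0,0.05],[0,0,0],[0,0,0]]' --rotation '[[0,0,0],[0,0,0],[0,0,0],[0,0,0],[0,0,0],[0,0,0],[0,0,0],[0,0,0]]'

```text
time: 26.5
tool_pos: [0.5377, -0.1867, 0.1239]
tcp_rot: [3.131, -0.261, 0.0]
wrist_force: [-0.2, -0.5, -0.2]
width: -0.0
grip_force: 0.0
```

```bash
python3 k.py | head -1
```

```text
carton xy 0.0021856453893466443 -0.030039439600593076 z 0.12389283167077095 F [-0.182 -0.523 -0.232] w -6.956368614025584e-05 t 26.5
```

Call:
apply_moves --fingers '[0,0,0,0,0]' --travel '[[0,0,0.02],[0,0,0.02],[0,0,0.02],[0,0,0],[0,0,0]]' --rotation '[[0,0,0],[0,0,0],[0,0,0],[0,0,0],[0,0,0]]'

```text
time: 27.0
tool_pos: [0.5379, -0.1866, 0.1211]
tcp_rot: [3.131, -0.261, 0.001]
wrist_force: [1.3, 0.4, 1.2]
width: -0.002
grip_force: 0.6
```

Call:
apply_moves --fingers '[0,0,0]' --travel '[[0,0,0.02],[0,0,0],[0,0,0]]' --rotation '[[0,0,0],[0,0,0],[0,0,0]]'

```text
time: 27.3
tool_pos: [0.5379, -0.1866, 0.121]
tcp_rot: [3.13, -0.261, 0.001]
wrist_force: [-1.5, 1.2, 6.1]
width: -0.0
grip_force: 3.3
```

Seated against its stop at z = 0.121. Retreat and check.

Call:
apply_moves --fingers '[0,0,0,0,0,0,0,0,0,0,0,0]' --travel '[[0,0,-0.2],[0,0,-0.5],[0,0,-0.8],[0,0,-0.8],[0,0,-0.6],[-0.3,0,0],[-0.7,0,0],[-0.7,0,0],[-0.5,0,0],[-0.2,0,0],[0,0,0],[0,0,0]]' --rotation '[[0,0,0],[0,0,0],[0,0,0],[0,0,0],[0,0,0],[0,0,0],[0,0,0],[0,0,0],[0,0,0],[0,0,0],[0,0,0],[0,0,0]]'

```text
time: 28.5
tool_pos: [0.4197, -0.1668, 0.2648]
tcp_rot: [3.131, -0.261, 0.001]
wrist_force: [0.1, 0.6, -0.3]
width: -0.002
grip_force: 0.0
```

```bash
python3 c.py; python3 - <<'E'
from h import *
for n in("top","scene"):
    read_camera(n)
    for t in ["deck_bin","oil_bottle","jar","blue_bin","rack"]: print(n,t,[(np.round(x["location"],1),round(x["p"],2)) for x in tip_of(n,t)[:1]])
E
```

```text
top 0 
top short_flap 0.67 1240 x [-0.08706365  0.09020493] y [0.01716838 0.07067528]
top short_flap 0.64 1276 x [-0.09727904  0.07392606] y [0.33096552 0.49603631]
top long_flap 0.81 1673 x [-0.08491243  0.09079792] y [-0.06434213  0.01354152]
scene 0 
scene short_flap 0.81 799 x [-0.0904324   0.08372038] y [0.02672811 0.07192789]
scene long_flap 0.76 1719 x [-0.09799263  0.08365611] y [-0.062774    0.02319421]
top deck_bin [(array([193.4, 195.1]), 0.84)]
top oil_bottle [(array([269.9, 151.4]), 0.66)]
top jar [(array([326. , 155.4]), 0.57)]
top blue_bin [(array([394.4, 169.9]), 0.95)]
top rack [(array([199.3, 200.4]), 0.86)]
scene deck_bin [(array([336.5, 167.4]), 0.93)]
scene oil_bottle [(array([339.5, 243.2]), 0.89)]
scene jar [(array([312.6, 281.9]), 0.59)]
scene blue_bin [(array([249.6, 334.4]), 0.58)]
scene rack [(array([327.3, 183.1]), 0.55)]
```

Both flaps are flat with the long one on top, and the bystanders are where they started.

```bash
python3 -c "
from workcell import *
print(finish_job())"
```

```text
the job is handed in; nothing more can be done
None
```

I seated the cover on the tub, folded the short flap flat and then the long flap over it, and handed the job in at about 29 s; camera checks showed both flaps flat and the bins, bottle and jar in place (I didn't re-measure the screwdriver, wrench and hammer).

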